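# Steady the rocking jar stand, then set the jar on it

## Task

The four-legged jar stand rocks on the bench plate because its two long legs are up on the raised faces. Turn it, easing it up a little if it catches, until the long legs drop into the plate's channel and all four feet bear, so that it sits level and steady near the middle of the plate; only then stand the small screw-lid jar upright in the middle of its top. Leave the spouted bottle, the flat tin and the bicycle bell where they are, and do not tip the jar over.

Things in the scene. Friction and masses are not known exactly. Their poses are not given: they have to be found in the camera images.
- bench_plate: Steel plate screwed to the bench, 164 x 156 x 14 mm; origin at the centre of its underside. A channel 6 mm deep with bevelled sides runs its whole length along its x axis, through the middle: floor 28 mm wide (y = -14 to +14 mm), 8 mm above the bench; mouth 48 mm wide; raised faces 14 mm above the bench. Low screw heads in the corners.
- stand_top (a point): Loose stand, 0.4 kg: square table 58 x 58 x 8 mm on four splayed legs. The point is the centre of the table's thickness, z up. Long legs lie on its x axis, short ones on its y axis; the table's corners are above the legs, its sides face 45 degrees between them and can be pinched (58 mm) from above, clear of the legs. At the start it is near the plate's middle, tipped 5 to 11 degrees.
- long_foot (a point): Underside of one of the two long feet of the stand (the other is opposite): a 14 mm ball, 64 mm out along the stand's x axis, 66 mm below the table's centre. With its x axis along the channel (either way round, within about 6 degrees) and over it, the long feet can come down 6 mm onto the channel's floor; the table's centre is then 74 mm above the bench.
- short_foot (a point): Underside of one of the two short feet of the stand (the other is opposite): a 14 mm ball, 64 mm out along the stand's y axis, 60 mm below the table's centre. The short feet belong on the plate's raised faces, either side of the channel.
- jar_mid (a point): Small round screw-lid jar, 44 mm diameter, 100 mm tall, the lid being the top 20 mm; about 0.11 kg, loose and upright on the bench to the left or right of the plate. The point is its centre, 50 mm above its underside; z is up.
- bottle_mid (a point): Bystander: small round bottle with a thin pointed spout, 42 mm diameter, 123 mm tall, upright on the other side of the plate. The point is on its axis 60 mm above its underside.
- tin_mid (a point): Bystander: flat closed tin, 57 x 92 x 20 mm, loose near the front edge of the bench. The point is its centre.
- bell_mid (a point): Bystander: domed bicycle bell, 53 x 66 x 31 mm, loose near the front left. The point is its middle.
Mind the look-alikes: they are no part of the job. Leave any red look-alike of the part that bears jar_mid alone.

How it is judged:
By the outcome, as a careful person would: the job done as asked, in the order asked, and still so for the second after the job is handed in, with the robot touching nothing.
It also fails if it takes over 54 s, if anything falls off the work surface, if the arm or the gripper's body presses on something with over 40 N, if the wrist force passes 120 N, or if a joint passes its speed limit or range.

## Robot

A 7-joint arm with a two-finger parallel gripper is mounted at the origin on a cart in front of the work surface, level with it; the furniture and walls round the work are solid. World frame = base frame: x ahead of the robot, y to its left, z up, the work surface at z = 0. Lengths are in m, angles in degrees, forces in N, time in s.
With the tool pointing down it reaches from about 0.4 to 0.75 m from the base axis. Payload 19.5 kg.
Tool frame: the origin (TCP) lies at the very end of the fingers, on their centre line; the grasp point (between the pads) lies r.grip_point_offset behind it (r.grip_point_offset is the distance from the TCP to the grasp point, in m); z points along the fingers, y is the direction in which the jaws open and shut (so a half turn about z gives the same grasp; the last joint's range is limited). The gripper opens to 85 mm and grips with 20 to 120 N. Pads are 22 mm wide; open, the fingers measure 114 mm over their backs; the gripper's body (76 mm by 85 mm) begins 54 mm behind the grasp point. The pads swing forward as they close: fully open they stand 13 mm farther back than shut.
Start: joints at [61.324, 40.479, -1.581, 85.061, 1.261, 54.483, -4.326], TCP at [0.255, -0.516, 0.231] pointing down, gripper open.
Joint ranges: [-155.06, 155.06], [-18.47, 123.98], [-90, 86.84], [0, 140.48], [-83.41, 263.41], [0, 116], [-161.91, 161.91]. Speed limits (degrees/s): [108.29, 108.29, 147.25, 147.25, 172.46, 172.46, 172.46].

## Interface

Orientations are given as [roll, pitch, yaw] about the fixed x, y, z axes, in that order (R = Rz(yaw) Ry(pitch) Rx(roll)).
In Python, from station import telemetry, cams, job, r gives the robot as it stands.
- The arm moves only by the tool servo_tool, never from a script. Its argument "plan" is a list of rows, each a list of 4 numbers: the shift along the tool's x, y, z in cm, then the turn about the tool's z in degrees. In form: [[dx, dy, dz, twist], ...]. A call has 1 to 10 rows; each row shifts and turns the pose as measured when the row begins, along the tool's axes as they then stand; what a row does not reach is not made up. A row lasts 1/12 s, in which the tool goes at most 41.7 mm and 7.16 degrees, less where a joint would pass 70% of its speed; a pose out of reach is approached as far as the arm can. A call with a gripper value outside its range is refused whole. "fingers" is the closure, from -1 (fully open) to 1 (shut), so that 0 is half open, set as the call begins (left out, the last holds). The fingers move at their own pace and stop on an object; the grip force is fixed at half the most. Time passes only in rows, so rows that do not move let the fingers close. It gives the time, the measured TCP pose, the force and the opening at its end, in the units of the state.
- telemetry.read_state(): the state, without advancing time (a new reading comes with each control period).
- cams.get_image(name): name is "scene" or "top" or "wrist"; returns (picture, depth): 420x560x3 uint8, red, green, blue; 420x560 float32, m along the optical axis (not along the pixel's ray), 0 where there is no reading.
- cams.calibration(name): a dict with "fx", "fy", "cx", "cy" (pixels), "xyz" and "rotation" of the camera in the world. Camera axes: x right, y down, z forward; pixel columns grow to the right and rows downward; lengths in m; the calibration is good to about 2 mm. A picture is of the moment at which its call begins: read the wrist's pose just before it. calibration takes no time and is no camera call; for the wrist camera it gives the pose at the moment of the call.
- job.hand_in(): hands the job in, once; it reports no verdict.
The state is a dict: "time_s": time; "q": joint angles; "qd": joint speeds; "joint_efforts": joint torques, N m; "ee_pos": TCP position; "tcp_rot": TCP orientation; "ft_force": force on the tool from outside, world axes, zero at the start; "ft_torque": the same for the moment, N m; "gripper_width": opening from 0.0 (shut) to 1.0 (fully open).
Only numpy, scipy, OpenCV 4.12 (cv2) and the standard library are available. Lean on these libraries where they do the work, as an engineer would, in place of code of your own. Each camera call takes 0.05 s, during which the arm holds its last target. There are 200 camera calls.

## Working session

There is one attempt and no reset: what is moved stays moved. The work goes in short steps, Python scripts to look and compute and a tool call to move; the robot and the scene stay as the last step left them, time stands still between calls to the robot, and variables do not carry over. Pictures are saved under pics/ and viewed, about 8 in all and at most 12, crops included, and the job is handed in when it is done.

Besides the shell and the picture viewer there is one more tool, called as name(argument=value, ...) on one line, values as JSON. servo_tool: Moves the arm, as the interface text tells. Its arguments: {"type":"object","properties":{"plan":{"type":"array"},"fingers":{"type":"number"}},"required":["plan"]}

```bash
ls; mkdir -p pics
cat > h.py <<'E'
import numpy as np, cv2
from station import telemetry, cams, job, r
def pts(name):
    c=cams.calibration(name); im,d=cams.get_image(name)
    v,u=np.mgrid[:420,:560]
    P=np.stack([(u-c["cx"])/c["fx"]*d,(v-c["cy"])/c["fy"]*d,d],-1)
    W=P@np.array(c["rotation"]).T+np.array(c["xyz"])
    W[d==0]=np.nan
    return im,d,W,c
def save(n,im): cv2.imwrite("pics/"+n+".png",cv2.cvtColor(im,cv2.COLOR_RGB2BGR))
E
python3 - <<'E'
from h import *
s=telemetry.read_state(); print(s, r.grip_point_offset)
for n in("top","scene"):
    im,d,W,c=pts(n); print(n,c); save(n+"0",im); np.savez("pics/"+n+"0.npz",im=im,d=d,W=W)
E
```

```text
pics
{'time_s': 0.0, 'q': array([61.32386986, 40.51452344, -1.58231955, 85.08351544,  1.2631569 ,
       54.48311607, -4.32615237]), 'qd': array([ 0.08686317, -0.00896552,  0.01184884,  0.01818419,  0.05319219,
       -0.0118781 , -0.02877721]), 'joint_efforts': array([ 4.58214308e-04, -8.83241844e+01,  1.23492613e+00, -2.36178070e+01,
        1.70147291e-02,  6.43647742e-03, -7.32321382e-05]), 'ee_pos': array([ 0.25451982, -0.51530754,  0.23082512]), 'tcp_rot': array([-1.79936373e+02,  4.24184098e-03,  2.62880989e+01]), 'ft_force': array([-0.13905081,  0.83582198,  0.07960642]), 'ft_torque': array([ 0.10967791, -0.02706638, -0.04674475]), 'gripper_width': 1.0004396353958684} 0.0187Traceback (most recent call last):
  File "<stdin>", line 4, in <module>
  File "h.py", line 7, in pts
    W=P@np.array(c["rotation"]).T+np.array(c["xyz"])
      ~~~~~~~~~~~~~~~~~~~~~~~~~~~^~~~~~~~~~~~~~~~~~~
ValueError: operands could not be broadcast together with shapes (420,560) (3,)
```

```bash
sed -i 's/W=P@np.array(c\["rotation"\]).T/W=P@rot(c["rotation"]).T/' h.py
cat >> h.py <<'E'
from scipy.spatial.transform import Rotation as Ro
def rot(a):
    a=np.array(a)
    return a if a.shape==(3,3) else Ro.from_euler("xyz",a,degrees=True).as_matrix()
E
python3 - <<'E'
from h import *
for n in("top","scene"):
    im,d,W,c=pts(n); print(n,c); save(n+"0",im); np.savez("pics/"+n+"0.npz",im=im,d=d,W=W)
    print(W[210,280],(d==0).mean(), np.nanpercentile(W[...,2],[5,50,95]))
E
```

```text
top {'fx': 380.2085836990742, 'fy': 380.2085836990742, 'cx': 279.239853993515, 'cy': 204.90061359299676, 'xyz': array([0.3483303 , 0.01930966, 0.97519302]), 'rotation': array([-173.25025962,    0.85457805,  -89.85967839])}
[0.44887834 0.03194394 0.01532013] 0.003915816326530612 [-8.97199630e-01  6.53521884e-04  2.52445779e-01]
scene {'fx': 436.3236464725507, 'fy': 436.3236464725507, 'cx': 274.2743635389727, 'cy': 216.33075905676878, 'xyz': array([-0.21416519,  0.71273849,  0.80433702]), 'rotation': array([-126.87060495,    0.17734846, -135.08218882])}
[ 0.55740546 -0.08298289 -0.00208051] 0.004043367346938775 [-0.89349113  0.16049536  0.54297568]
```

View pics/top0.png

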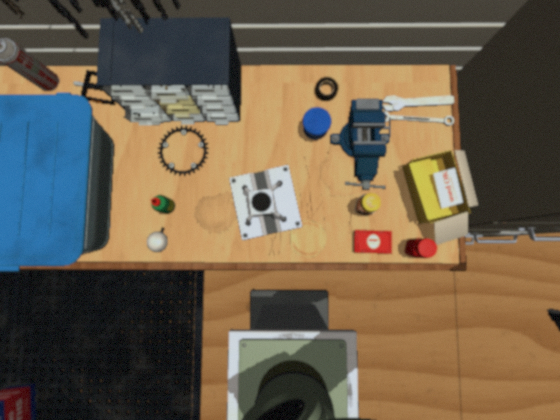

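View pics/scene0.png

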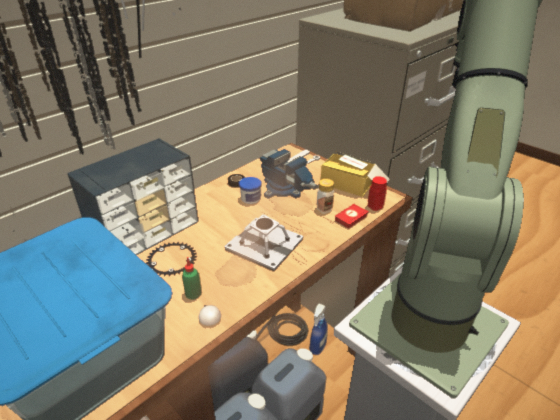

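Candidates in the top view: for the jar, the yellow-lid jar (370,203), the blue-lid pot (317,123) and the red can (421,248). By description (small, 44 mm, right of the plate) it's the yellow one, and the red can is the look-alike. The stand is at (262,202), the bottle at (162,204), the tin at (373,242) and the bell at (157,241). Next, a close crop and heights.

Run:
```python
from h import *
t=np.load("pics/top0.npz"); s=np.load("pics/scene0.npz")
a=cv2.resize(t["im"][155:265,220:400],None,fx=4.4,fy=4.4,interpolation=cv2.INTER_CUBIC)[:, :792]
b=cv2.resize(s["im"][170:280,215:395],None,fx=4.4,fy=4.4,interpolation=cv2.INTER_CUBIC)
save("crop1",cv2.resize(np.vstack([a,b]),(490,600)))
for n,z,D in(("top",t,0),("scene",s,0)):
    W=z["W"]
    def box(x0,x1,y0,y1,z0,z1): 
        m=(W[...,0]>x0)&(W[...,0]<x1)&(W[...,1]>y0)&(W[...,1]<y1)&(W[...,2]>z0)&(W[...,2]<z1); return W[m],m
    print(n)
    for nm,(u,v) in dict(jar=(370,203),blue=(317,123),red=(421,248),stand=(262,202),st2=(250,190),plate=(245,230),bottle=(162,204),bell=(157,241),tin=(373,242)).items():
        if n=="top": print(nm,W[v,u].round(4))
    for zz in((.04,.1),):
        p,m=box(.38,.62,-.05,.15,*zz); print("stand",len(p),p.mean(0),p.min(0),p.max(0))
        q=p[p[:,2]>.058]; 
        A=np.c_[q[:,:2],np.ones(len(q))]; co=np.linalg.lstsq(A,q[:,2],rcond=None)[0]; print(co, np.degrees(np.arctan(np.hypot(*co[:2]))), np.std(A@co-q[:,2]))
    p,m=box(.35,.55,-.26,-.12,.085,.12); print("jar top",len(p),p.mean(0),p.min(0),p.max(0))
    p,m=box(.3,.6,-.05,.15,.004,.025); 
    print("plate",len(p),p.min(0),p.max(0))
```

```text
top
jar [ 0.4566 -0.1773  0.0992]
blue [ 0.6614 -0.06    0.0604]
red [ 0.3534 -0.2905  0.0991]
stand [0.4608 0.0737 0.0827]
st2 [0.4912 0.1035 0.0724]
plate [0.3981 0.1204 0.0138]
bottle [0.4565 0.3131 0.0777]
bell [0.3696 0.338  0.0289]
tin [ 0.3684 -0.1996  0.0222]
stand 735 [0.46290982 0.0738301  0.07986164] [0.41604447 0.02416077 0.04124069] [0.51808772 0.12134599 0.08932995]
[ 0.05172452 -0.01237489  0.05830278] 3.044364342021211 0.00541689400867746
jar top 617 [ 0.49541039 -0.17353913  0.09595244] [ 0.43911746 -0.20108533  0.08504481] [ 0.54989402 -0.12029959  0.10408354]
plate 3055 [ 0.30797218 -0.04977387  0.00400015] [0.59721606 0.14993476 0.02475542]
scene
stand 488 [0.45739487 0.08017061 0.07565659] [0.4158769  0.0242011  0.04009395] [0.50630728 0.12184677 0.08809967]
[ 0.11625485 -0.12014888  0.03561238] 9.491235307252943 0.005633807678873676
jar top 299 [ 0.49534676 -0.17110774  0.09457654] [ 0.43802038 -0.20315479  0.08517702] [ 0.54998427 -0.12169193  0.10461157]
plate 1755 [ 0.30898216 -0.0271118   0.00400338] [0.57919313 0.14994571 0.02491811]
```

View pics/crop1.png

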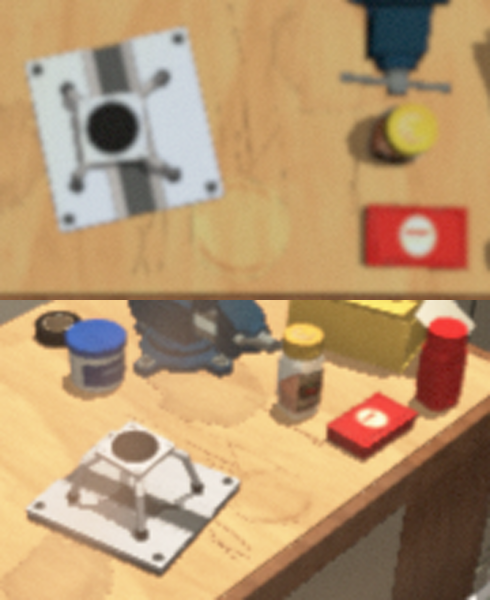

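The crop confirms it: the jar with the yellow lid at (411,130) is clear with a brown label, 100 mm tall. The stand's feet sit at about (68,90), (162,77), (77,185) and (175,173), and the channel runs from (108,40) to (150,215). I'll fit the tilt and yaw next.

```bash
cat >> h.py <<'E'
def plane(p,it=8):
    k=np.ones(len(p),bool)
    for _ in range(it):
        c=p[k].mean(0); n=np.linalg.svd(p[k]-c)[2][2]; n=n*np.sign(n[2]); e=np.abs((p-c)@n); k=e<max(.002,1.5*np.median(e))
    return c,n,k
def stand(W):
    f=np.isfinite(W[...,2])&(W[...,2]>.062)&(W[...,2]<.11)&(abs(W[...,0]-.46)<.06)&(abs(W[...,1]-.075)<.06)
    p=W[f]; c,n,k=plane(p); p=p[k]
    (cx,cy),(w,h),a=cv2.minAreaRect((p[:,:2]*1000).astype(np.float32))
    mid=c+0; mid[:2]=cx/1000,cy/1000; mid[2]=c[2]-(n[:2]@(mid[:2]-c[:2]))/n[2]
    print("table top mid",mid.round(4),"size",round(w),round(h),"side angle",round(a,1),"tilt",np.degrees(np.arccos(n[2])).round(1),"downhill az",np.degrees(np.arctan2(n[1],n[0])).round(0),len(p))
    return mid,n
def jartop(W):
    f=np.isfinite(W[...,2])&(abs(W[...,2]-.1)<.006)&(abs(W[...,0]-.455)<.05)&(abs(W[...,1]+.177)<.045)
    p=W[f]; print("jar",cv2.minEnclosingCircle((p[:,:2]*1000).astype(np.float32)),np.median(p,0))
E
python3 - <<'E'
from h import *
t=np.load("pics/top0.npz"); s=np.load("pics/scene0.npz")
allp=[]
for n,z in(("top",t),("scene",s)):
    W=z["W"]; im=z["im"].astype(int); stand(W); jartop(W)
    hsv=cv2.cvtColor(z["im"],cv2.COLOR_RGB2HSV)
    m=(hsv[...,1]<60)&(hsv[...,2]>90)&(W[...,2]>.009)&(W[...,2]<.022)&(abs(W[...,0]-.46)<.13)&(abs(W[...,1]-.075)<.13)
    m=cv2.morphologyEx(m.astype(np.uint8),cv2.MORPH_OPEN,np.ones((2,2)))>0
    p=W[m]; print("plate",len(p),cv2.minAreaRect((p[:,:2]*1000).astype(np.float32)), np.median(p[:,2]))
    # channel floor
    m=(W[...,2]<.0105)&(W[...,2]>.005)&(abs(W[...,0]-.46)<.1)&(abs(W[...,1]-.07)<.07)&(hsv[...,1]<70)
    p=W[m][:,:2]
    if len(p)>20:
        print("chan",len(p),p.mean(0),cv2.fitLine(p.astype(np.float32),cv2.DIST_HUBER,0,.01,.01).ravel())
E
```

```text
table top mid [0.4631 0.0756 0.0833] size 57 57 side angle 5.8 tilt 4.8 downhill az 139.0 467
jar ((475.7326965332031, -164.6849365234375), 42.749019622802734) [ 0.46109703 -0.17977484  0.09976548]
plate 2530 ((nan, nan), (0.0, 0.0), 0.0) nan
chan 567 [0.46969388 0.06960652] [0.9850474  0.17228365 0.46969387 0.06960651]
table top mid [0.4621 0.075  0.0827] size 58 60 side angle 7.2 tilt 5.2 downhill az 147.0 280
jar ((474.44598388671875, -164.89346313476562), 42.124244689941406) [ 0.45777666 -0.17700361  0.09937365]
plate 1178 ((468.94049072265625, 65.5959701538086), (160.6656494140625, 165.074951171875), 12.609956741333008) nan
chan 369 [0.44946577 0.06727852] [0.961542   0.27465793 0.45191705 0.06427772]
```

```bash
cat >> h.py <<'E'
def plate(W,im):
    g=cv2.cvtColor(im,cv2.COLOR_RGB2HSV)
    m=(g[...,1]<70)&(g[...,2]>90)&(W[...,2]>.010)&(W[...,2]<.020)&(abs(W[...,0]-.465)<.13)&(abs(W[...,1]-.07)<.13)
    m=cv2.morphologyEx(m.astype(np.uint8),cv2.MORPH_OPEN,np.ones((3,3)))>0
    p=W[m&np.isfinite(W[...,2])]; (c,s,a)=cv2.minAreaRect((p[:,:2]*1000).astype(np.float32)); print("plate",np.round(c,1),np.round(s,1),round(a,1),np.median(p[:,2]).round(4))
def jar(W,im):
    g=cv2.cvtColor(im,cv2.COLOR_RGB2HSV)
    m=(g[...,0]>18)&(g[...,0]<35)&(g[...,1]>150)&(abs(W[...,0]-.455)<.05)&(abs(W[...,1]+.177)<.045)&(W[...,2]>.095)&(W[...,2]<.107)
    p=W[m]; c,rr=cv2.minEnclosingCircle((p[:,:2]*1000).astype(np.float32)); print("jar",np.round(c,1),round(rr,1),np.median(p[:,2]).round(4),p[:,:2].min(0),p[:,:2].max(0))
def rows(x,y,z,yaw,off=.04,dth=6.9,s=None):
    """rows (tool-frame, cm/deg) from current pose to TCP target, ideal tracking"""
    s=s or telemetry.read_state(); P=np.array(s["ee_pos"]); T=np.array([x,y,z]); a=s["tcp_rot"][2]
    da=(yaw-a+180)%360-180; D=T-P; n=int(max(np.ceil(np.linalg.norm(D)/off),np.ceil(abs(da)/dth),1)); out=[]
    for i in range(n):
        th=np.radians(a+da*i/n); d=D/n*100
        out.append([round(float(np.cos(th)*d[0]+np.sin(th)*d[1]),2),round(float(np.sin(th)*d[0]-np.cos(th)*d[1]),2),round(float(-d[2]),2),round(float(-da/n),2)])
    print(n,out)
E
python3 - <<'E'
from h import *
t=np.load("pics/top0.npz"); s=np.load("pics/scene0.npz")
for z in t,s: plate(z["W"],z["im"]); jar(z["W"],z["im"])
W=t["W"]
for x in np.arange(.36,.6,.02): # height map near jar
    print(round(x,2),[ (lambda q: int(1000*np.nanmax(q)) if q.size else -1)(W[...,2][(abs(W[...,0]-x)<.01)&(abs(W[...,1]-y)<.01)&(W[...,2]<.4)]) for y in np.arange(-.28,-.09,.02)])
rows(.465,.075,.14,96.3)
E
```

```text
plate [471.8  69.8] [164.5 155.9] 12.6 0.0137
jar [ 460.2 -180.3] 21.3 0.1 [ 0.43988182 -0.2007397 ] [ 0.48005719 -0.15919064]
plate [471.5  69.4] [166.7 158.4] 12.9 0.0131
jar [ 461.1 -179.2] 25.9 0.0992 [ 0.43857536 -0.20315479] [ 0.48019602 -0.1552413 ]
0.36 [102, 3, 25, 24, 23, 23, 25, 2, 4, 2]
0.38 [90, 2, 23, 24, 24, 24, 23, 2, 2, 3]
0.4 [3, 3, 23, 23, 23, 23, 22, 3, 3, 2]
0.42 [3, 3, 5, 2, 3, 2, 3, 3, 3, 4]
0.44 [3, 4, 3, 1, 102, 103, 102, 5, 3, 4]
0.46 [3, 2, 3, 1, 102, 103, 102, 3, 3, 2]
0.48 [4, 2, 3, 2, 102, 102, 101, 2, 4, 2]
0.5 [85, 2, 2, 54, 66, 82, 89, 98, 103, 5]
0.52 [85, 4, 5, 2, 92, 91, 91, 4, 4, 3]
0.54 [85, 2, 2, 3, 101, 104, 103, 98, 2, 4]
0.56 [83, 3, 3, 114, 125, 127, 124, 128, 2, 3]
0.58 [5, 3, 2, 128, 130, 130, 129, 129, 3, 3]
16 [[2.81, -2.73, 0.57, -4.38], [3.01, -2.5, 0.57, -4.38], [3.2, -2.27, 0.57, -4.38], [3.36, -2.02, 0.57, -4.38], [3.5, -1.75, 0.57, -4.38], [3.63, -1.48, 0.57, -4.38], [3.73, -1.2, 0.57, -4.38], [3.81, -0.91, 0.57, -4.38], [3.87, -0.62, 0.57, -4.38], [3.9, -0.32, 0.57, -4.38], [3.92, -0.02, 0.57, -4.38], [3.91, 0.28, 0.57, -4.38], [3.87, 0.57, 0.57, -4.38], [3.82, 0.87, 0.57, -4.38], [3.74, 1.16, 0.57, -4.38], [3.64, 1.44, 0.57, -4.38]]
```

servo_tool(plan=[[2.81,-2.73,0.4,-4.4],[3.0,-2.5,0.4,-4.4],[3.2,-2.3,0.4,-4.4],[3.4,-2.0,0.4,-4.4],[3.5,-1.75,0.4,-4.4],[3.6,-1.5,0.4,-4.4],[3.7,-1.2,0.4,-4.4],[3.8,-0.9,0.4,-4.4],[3.9,-0.6,0.4,-4.4],[3.9,-0.3,0.4,-4.4]], fingers=-1)

```text
time_s: 0.98
ee_pos: [0.3817, -0.1357, 0.1878]
tcp_rot: [180.0, 0.1, 71.5]
ft_force: [1.6, -0.8, 0.2]
gripper_width: 1.001
```

Run:
```python
from h import *
rows(.4635,.0755,.15,96.3)
```

```text
6 [[3.77, 0.17, 0.63, -4.14], [3.75, 0.45, 0.63, -4.14], [3.71, 0.71, 0.63, -4.14], [3.65, 0.98, 0.63, -4.14], [3.56, 1.24, 0.63, -4.14], [3.47, 1.49, 0.63, -4.14]]
```

servo_tool(plan=[[3.8,0.15,0.6,-4.1],[3.75,0.45,0.6,-4.1],[3.7,0.7,0.6,-4.1],[3.6,1.0,0.6,-4.1],[3.5,1.2,0.6,-4.1],[3.4,1.5,0.6,-4.1],[0,0,0,0],[0,0,0,0]])

```text
time_s: 1.65
ee_pos: [0.4639, 0.0951, 0.1484]
tcp_rot: [180.0, -0.1, 98.2]
ft_force: [-1.4, -1.4, -0.3]
gripper_width: 1.0
```

Run:
```python
from h import *
rows(.4635,.0755,.15,96.3)
im,d,W,c=pts("wrist"); save("w1",im); stand(W)
rows(.4635,.0755,.062,96.3,off=.015)
```

```text
1 [[-1.93, -0.32, -0.16, 1.93]]
table top mid [0.463  0.0754 0.0839] size 58 58 side angle 6.4 tilt 5.3 downhill az 139.0 7156
6 [[-0.33, -0.05, 1.44, 0.32], [-0.33, -0.05, 1.44, 0.32], [-0.33, -0.05, 1.44, 0.32], [-0.33, -0.05, 1.44, 0.32], [-0.33, -0.05, 1.44, 0.32], [-0.33, -0.04, 1.44, 0.32]]
```

View pics/w1.png

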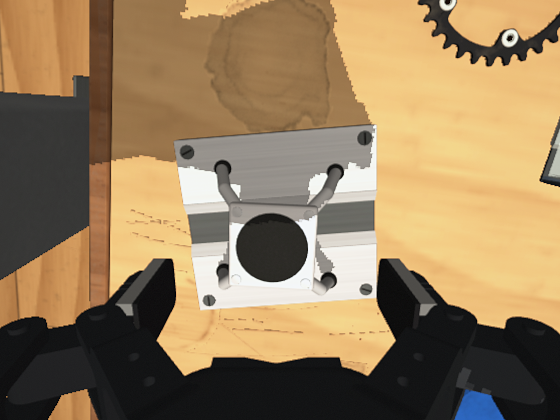

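The wrist view shows the table at (272,247) with its feet at (222,168), (335,170), (222,270) and (328,280). It is tipped 5.3° toward azimuth 139, so the long axis is at about 51°. First I'll centre the gripper, then descend.

servo_tool(plan=[[-1.9,-0.3,0,1.9],[0,0,0.8,0],[0,0,1.6,0],[0,0,1.6,0],[0,0,1.6,0],[0,0,1.2,0],[0,0,0.6,0],[0,0,0.3,0],[0,0,0,0]])

```text
time_s: 2.45
ee_pos: [0.4634, 0.0682, 0.0694]
tcp_rot: [179.9, 0.0, 95.5]
ft_force: [-0.7, 0.6, 0.2]
gripper_width: 1.001
```

Run:
```python
from h import *
rows(.463,.0754,.062,96.3)
```

```text
1 [[0.72, 0.03, 0.74, -0.83]]
```

servo_tool(plan=[[0.3,0,0.3,-0.4],[0.3,0,0.3,-0.3],[0,0,0,0],[0,0,0,0]])

```text
time_s: 2.78
ee_pos: [0.4634, 0.0746, 0.0644]
tcp_rot: [179.7, -0.0, 96.2]
ft_force: [-0.6, -1.2, 0.4]
gripper_width: 1.002
```

Run:
```python
from h import *
rows(.463,.0754,.062,96.3)
```

```text
1 [[0.09, -0.03, 0.24, -0.11]]
```

servo_tool(plan=[[0.1,0,0.2,0],[0,0,0,0],[0,0,0,0],[0,0,0,0],[0,0,0,0],[0,0,0,0],[0,0,0,0],[0,0,0,0],[0,0,0,0],[0,0,0,0]], fingers=1)

```text
time_s: 3.62
ee_pos: [0.4633, 0.0757, 0.0635]
tcp_rot: [179.7, 0.0, 96.2]
ft_force: [0.2, 0.2, 0.3]
gripper_width: 0.667
```

Run:
```python
from h import *
im,d,W,c=pts("wrist"); save("w2",im); stand(W)
```

```text
bash:   765 Killed                     python3 - <<'E'
from h import *
im,d,W,c=pts("wrist"); save("w2",im); stand(W)
E
```

```bash
sed -i 's/np.linalg.svd(p\[k\]-c)\[2\]/np.linalg.svd(p[k]-c,full_matrices=False)[2]/' h.py
python3 - <<'E'
from h import *
print(telemetry.read_state()["time_s"])
E
```

```text
3.6667
```

servo_tool(plan=[[0,0,-0.5,0],[0,0,-0.5,0],[0,0,0,0],[0,0,0,0]])

```text
time_s: 4.0
ee_pos: [0.4631, 0.0755, 0.0744]
tcp_rot: [179.7, 0.0, 96.2]
ft_force: [0.3, 0.3, -4.7]
gripper_width: 0.665
```

Run:
```python
from h import *
im,d,W,c=pts("wrist"); save("w2",im); stand(W)
im,d,W,c=pts("top"); stand(W)
```

```text
table top mid [0.4624 0.0751 0.0948] size 84 58 side angle 6.5 tilt 5.4 downhill az 138.0 18978h.py:18: RuntimeWarning: Mean of empty slice.
  c=p[k].mean(0); n=np.linalg.svd(p[k]-c,full_matrices=False)[2][2]; n=n*np.sign(n[2]); e=np.abs((p-c)@n); k=e<max(.002,1.5*np.median(e))
  ret = um.true_divide(
Traceback (most recent call last):
  File "h.py", line 22, in stand
    p=W[f]; c,n,k=plane(p); p=p[k]
                  ~~~~~^^^
  File "h.py", line 18, in plane
    c=p[k].mean(0); n=np.linalg.svd(p[k]-c,full_matrices=False)[2][2]; n=n*np.sign(n[2]); e=np.abs((p-c)@n); k=e<max(.002,1.5*np.median(e))
                      ~~~~~~~~~~~~~~~~~~~~~~~~~~~~~~~~~~~~~~~~~~~~^^^
IndexError: index 2 is out of bounds for axis 0 with size 0
```

servo_tool(plan=[[0,-0.1,0,4],[0,-0.1,0,5],[0,-0.1,0,5],[0,-0.1,0,5],[0,-0.1,0,5],[0,-0.1,0,5],[0,0,0,4],[0,0,0,2],[0,0,0,0],[0,0,0,0]])

```text
time_s: 4.93
ee_pos: [0.4566, 0.076, 0.0732]
tcp_rot: [179.8, -0.1, 59.6]
ft_force: [1.2, 0.2, -4.9]
gripper_width: 0.66
```

Run:
```python
from h import *
rows(.471,.076,.073,57.6)
im,d,W,c=pts("wrist"); save("w3",im); stand(W)
```

```text
1 [[0.73, 1.24, 0.02, 2.03]]
table top mid [0.4557 0.0757 0.0936] size 58 84 side angle 59.4 tilt 5.3 downhill az 103.0 18984
```

servo_tool(plan=[[0.3,0.4,0,1],[0.3,0.4,0,1],[0.1,0.4,0,0],[0,0,0,0],[0,0,0,0]])

```text
time_s: 5.4
ee_pos: [0.4724, 0.0756, 0.0731]
tcp_rot: [179.8, -0.1, 57.6]
ft_force: [0.4, 0.4, -4.2]
gripper_width: 0.659
```

Run:
```python
from h import *
rows(.471,.076,.073,57.6)
im,d,W,c=pts("wrist"); save("w4",im); stand(W)
im,d,W,c=pts("scene"); save("s4",cv2.resize(im[170:290,195:355],None,fx=4,fy=4,interpolation=cv2.INTER_CUBIC))
```

```text
1 [[-0.04, -0.14, 0.01, 0.05]]
table top mid [0.4718 0.0752 0.0936] size 58 83 side angle 57.8 tilt 5.3 downhill az 101.0 18977
```

View pics/w4.png

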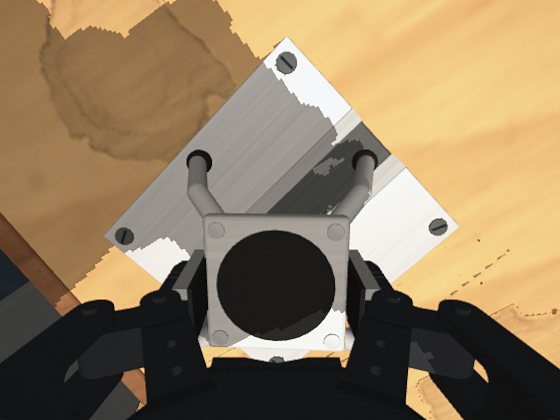

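The right-hand foot (366,158) hangs over the dark channel floor and the other visible foot (199,158) is over a raised face. I'll lower gently.

servo_tool(plan=[[0,0,0.3,0],[0,0,0.3,0],[0,0,0.2,0],[0,0,0,0],[0,0,0,0]])

```text
time_s: 5.92
ee_pos: [0.4717, 0.0756, 0.0641]
tcp_rot: [179.9, -0.1, 57.7]
ft_force: [0.5, 0.0, -4.4]
gripper_width: 0.659
```

servo_tool(plan=[[0,0,0.15,0],[0,0,0.15,0],[0,0,0,0],[0,0,0,0]])

```text
time_s: 6.25
ee_pos: [0.471, 0.0741, 0.0618]
tcp_rot: [179.8, 0.1, 57.6]
ft_force: [-0.7, 1.4, 3.1]
gripper_width: 0.659
```

servo_tool(plan=[[0,0,0.15,0],[0,0,0.1,0],[0,0,0,0],[0,0,0,0]])

```text
time_s: 6.58
ee_pos: [0.4705, 0.0732, 0.0611]
tcp_rot: [179.8, 0.1, 57.6]
ft_force: [-1.4, 2.4, 6.2]
gripper_width: 0.66
```

Run:
```python
from h import *
im,d,W,c=pts("wrist"); stand(W)
print(telemetry.read_state()["ft_force"])
```

```text
table top mid [0.4697 0.073  0.0815] size 58 83 side angle 57.9 tilt 3.8 downhill az 123.0 18632
[-1.88520743  0.62506641  7.88188204]
```

servo_tool(plan=[[0,0,0.15,0],[0,0,0.15,0],[0,0,0.1,0],[0,0,0,0],[0,0,0,0]])

```text
time_s: 7.05
ee_pos: [0.4707, 0.0724, 0.0602]
tcp_rot: [179.7, 0.0, 57.6]
ft_force: [-0.9, 1.6, 4.6]
gripper_width: 0.658
```

Run:
```python
from h import *
im,d,W,c=pts("wrist"); stand(W)
print(telemetry.read_state()["ft_force"])
```

```text
table top mid [0.4701 0.072  0.0808] size 58 84 side angle 58.1 tilt 3.2 downhill az 133.0 18587
[0.1144668  0.57677865 6.25708429]
```

servo_tool(plan=[[0,0,0,0],[0,0,0,0],[0,0,0,0],[0,0,0,0],[0,0,0,0],[0,0,0,0]], fingers=-1)

```text
time_s: 7.6
ee_pos: [0.4714, 0.0726, 0.0605]
tcp_rot: [179.6, -0.1, 57.6]
ft_force: [-0.7, -0.9, -1.0]
gripper_width: 1.0
```

Run:
```python
from h import *
im,d,W,c=pts("wrist"); stand(W); save("w5",im)
```

```text
table top mid [0.4691 0.0705 0.0782] size 58 99 side angle 57.3 tilt 0.3 downhill az 70.0 17674
```

Level: tilt 0.3°, table top at 78.2 mm. I'll retreat straight up and verify.

servo_tool(plan=[[0,0,-0.5,0],[0,0,-1.5,0],[0,0,-2.5,0],[0,0,-3,0],[0,0,-3,0],[0,0,-1.5,0],[0,0,0,0]])

```text
time_s: 8.23
ee_pos: [0.4694, 0.0726, 0.1868]
tcp_rot: [179.7, 0.0, 57.6]
ft_force: [-0.5, -0.5, 0.8]
gripper_width: 1.002
```

Run:
```python
from h import *
im,d,W,c=pts("wrist"); stand(W); plate(W,im); save("w6",im)
rows(.46,-.18,.17,2)
```

```text
table top mid [0.4718 0.0686 0.0782] size 57 58 side angle 57.4 tilt 0.2 downhill az 70.0 5308
plate [471.5  68.9] [164.4 155.8] 12.7 0.0141
9 [[-2.42, 1.42, 0.17, 6.18], [-2.26, 1.67, 0.17, 6.18], [-2.07, 1.9, 0.17, 6.18], [-1.85, 2.11, 0.17, 6.18], [-1.61, 2.3, 0.17, 6.18], [-1.35, 2.46, 0.17, 6.18], [-1.08, 2.59, 0.17, 6.18], [-0.8, 2.69, 0.17, 6.18], [-0.5, 2.76, 0.17, 6.18]]
```

View pics/w6.png

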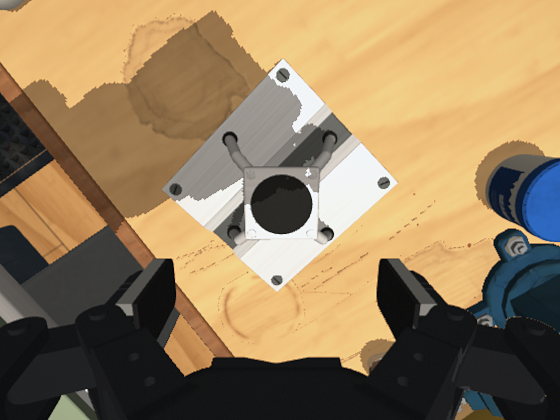

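The stand's long feet at (330,133) and (233,232) are in the channel, and the table is level and central at (0.472, 0.069). On to the jar.

servo_tool(plan=[[-2.4,1.4,0,6],[-2.3,1.7,0,6],[-2.1,1.9,0,6],[-1.9,2.1,0,6],[-1.6,2.3,0,6],[-1.4,2.5,0,6],[-1.0,2.6,0,6],[-0.8,2.4,0,5],[0,0,0,0],[0,0,0,0]])

```text
time_s: 9.12
ee_pos: [0.4565, -0.1593, 0.1792]
tcp_rot: [179.9, 0.4, 8.4]
ft_force: [0.2, 0.4, -0.8]
gripper_width: 1.0
```

Run:
```python
from h import *
im,d,W,c=pts("wrist"); jar(W,im); save("w7",im)
rows(.46,-.18,.16,2)
```

```text
jar [ 461.3 -181.2] 22.0 0.1005 [ 0.43966946 -0.20278246] [ 0.48330897 -0.15983584]
1 [[0.06, 2.09, 1.92, 6.43]]
```

View pics/w7.png

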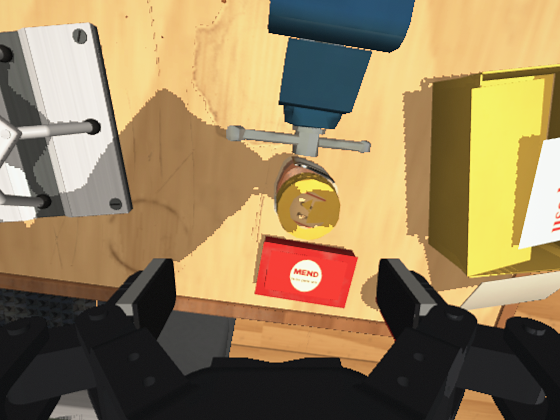

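The yellow-lid jar is at (308,205), with the vise handle just beyond it. Its centre is (0.461, -0.181).

servo_tool(plan=[[0,1.0,0.3,3],[0,1.0,0.5,3],[0,0,0,0],[0,0,0,0],[0,0,0,0]])

```text
time_s: 9.58
ee_pos: [0.4591, -0.1789, 0.169]
tcp_rot: [179.9, 0.5, 2.1]
ft_force: [0.3, -0.4, -0.8]
gripper_width: 1.002
```

Run:
```python
from h import *
rows(.4613,-.1812,.046,2)
```

```text
4 [[0.05, 0.06, 3.08, 0.02], [0.05, 0.06, 3.08, 0.02], [0.05, 0.06, 3.08, 0.02], [0.05, 0.06, 3.08, 0.02]]
```

servo_tool(plan=[[0.1,0.1,0.8,0],[0.1,0.1,1.6,0],[0,0,1.8,0],[0,0,1.8,0],[0,0,1.6,0],[0,0,1.4,0],[0,0,0.9,0],[0,0,0.4,0],[0,0,0,0],[0,0,0,0]])

```text
time_s: 10.42
ee_pos: [0.4616, -0.1782, 0.0586]
tcp_rot: [180.0, 0.3, 2.6]
ft_force: [0.1, 0.0, -0.3]
gripper_width: 1.004
```

Run:
```python
from h import *
rows(.4613,-.1812,.046,2)
```

```text
1 [[-0.04, 0.3, 1.26, 0.55]]
```

servo_tool(plan=[[0,0.2,0.5,0],[0,0.1,0.5,0],[0,0,0.1,0],[0,0,0,0],[0,0,0,0]])

```text
time_s: 10.83
ee_pos: [0.4626, -0.1816, 0.048]
tcp_rot: [179.9, 0.2, 2.6]
ft_force: [0.0, -0.1, 0.5]
gripper_width: 1.006
```

servo_tool(plan=[[0,0,0,0],[0,0,0,0],[0,0,0,0],[0,0,0,0],[0,0,0,0],[0,0,0,0],[0,0,0,0],[0,0,0,0],[0,0,0,0],[0,0,0,0]], fingers=1)

```text
time_s: 11.67
ee_pos: [0.463, -0.1815, 0.0491]
tcp_rot: [179.9, 0.1, 2.6]
ft_force: [-0.1, -0.8, -1.4]
gripper_width: 0.537
```

servo_tool(plan=[[0,0,-0.6,0],[0,0,-1.4,0],[0,0,-2,0],[0,0,-2,0],[0,0,-2,0],[0,0,-2,0],[0,0,-1.2,0],[0,0,-0.5,0],[0,0,0,0],[0,0,0,0]])

```text
time_s: 12.5
ee_pos: [0.4621, -0.181, 0.1737]
tcp_rot: [179.9, 0.2, 2.6]
ft_force: [-0.5, -0.4, -1.0]
gripper_width: 0.535
```

```bash
cat >> h.py <<'E'
def lid(W,im,x,y,z0):
    g=cv2.cvtColor(im,cv2.COLOR_RGB2HSV)
    m=(g[...,0]>18)&(g[...,0]<35)&(g[...,1]>120)&(abs(W[...,0]-x)<.04)&(abs(W[...,1]-y)<.04)&(W[...,2]>z0)
    p=W[m]
    if len(p)<20: return print("lid",len(p))
    zt=np.percentile(p[:,2],95); p=p[p[:,2]>zt-.007]; c,rr=cv2.minEnclosingCircle((p[:,:2]*1000).astype(np.float32)); _,n,k=plane(p); print("lid",np.round(c,1),round(rr,1),zt.round(4),len(p),"n",n.round(3))
E
python3 - <<'E'
from h import *
s=telemetry.read_state(); p=s["ee_pos"]; print(p)
for n in("wrist","scene","top"):
    im,d,W,c=pts(n); lid(W,im,p[0],p[1],.14); save("g_"+n,im)
rows(.4717,.0692,.172,2)
E
```

```text
[ 0.46208191 -0.1809793   0.17374158]
lid [ 463.8 -181. ] 22.4 0.2263 8179 n [0.029 0.005 1.   ]
lid [ 462.3 -178.2] 30.8 0.2263 51 n [ 0.003 -0.012  1.   ]
lid 0
7 [[0.3, -3.56, 0.02, 0.08], [0.29, -3.56, 0.02, 0.08], [0.29, -3.56, 0.02, 0.08], [0.28, -3.57, 0.02, 0.08], [0.28, -3.57, 0.02, 0.08], [0.27, -3.57, 0.02, 0.08], [0.27, -3.57, 0.02, 0.08]]
```

View pics/g_wrist.png

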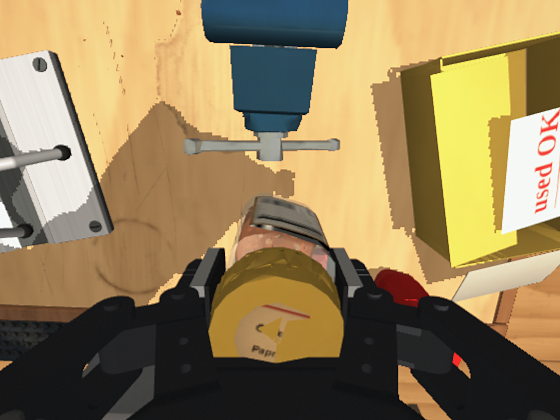

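The jar is held upright, with the lid at (277,310) and its centre 1–2 mm ahead of the TCP. I'll carry it over.

servo_tool(plan=[[0.2,-1.2,0,0],[0.3,-2.4,0,0],[0.3,-3.0,0,0],[0.3,-3.2,0,0],[0.3,-3.2,0,0],[0.3,-3.2,0,0],[0.3,-2.6,0,0],[0,-1.6,0,0],[0,-0.6,0,0],[0,0,0,0]])

```text
time_s: 13.48
ee_pos: [0.4703, 0.0375, 0.1656]
tcp_rot: [179.9, 0.9, 2.3]
ft_force: [0.3, -0.2, -1.1]
gripper_width: 0.536
```

Run:
```python
from h import *
rows(.4705,.069,.172,2.5)
```

```text
1 [[0.15, -3.15, -0.64, -0.18]]
```

servo_tool(plan=[[0.1,-1.0,-0.2,0],[0.1,-1.2,-0.2,0],[0,-0.8,0,0],[0,0,0,0],[0,0,0,0],[0,0,0,0]])

```text
time_s: 13.98
ee_pos: [0.4709, 0.0627, 0.168]
tcp_rot: [179.7, 1.0, 2.0]
ft_force: [-0.1, 0.2, -0.2]
gripper_width: 0.534
```

Run:
```python
from h import *
s=telemetry.read_state(); p=s["ee_pos"]
im,d,W,c=pts("wrist"); lid(W,im,p[0],p[1],.14)
im,d,W,c=pts("scene"); stand(W); lid(W,im,p[0],p[1],.14)
rows(.4705,.069,.14,2.5)
```

```text
lid [473.3  63.3] 22.7 0.2205 8166 n [0.044 0.009 0.999]
table top mid [0.4708 0.0684 0.0771] size 57 60 side angle 57.5 tilt 0.8 downhill az 65.0 250
lid 0
1 [[-0.02, -0.63, 2.8, -0.53]]
```

servo_tool(plan=[[-0.1,-0.4,0.4,0],[0,-0.2,0.8,0],[0,0,0.8,0],[0,0,0.5,0],[0,0,0,0],[0,0,0,0]])

```text
time_s: 14.58
ee_pos: [0.4688, 0.0679, 0.1396]
tcp_rot: [179.7, 1.1, 1.9]
ft_force: [0.7, 0.2, -0.7]
gripper_width: 0.53
```

Run:
```python
from h import *
s=telemetry.read_state(); p=s["ee_pos"]
im,d,W,c=pts("wrist"); lid(W,im,p[0],p[1],.14)
rows(.4698,.069,.127,2.5)
```

```text
lid [471.2  68.1] 22.5 0.1922 8158 n [0.046 0.009 0.999]
1 [[0.1, -0.11, 1.27, -0.61]]
```

servo_tool(plan=[[0.05,-0.05,0.3,0],[0,-0.05,0.4,0],[0,0,0.2,0],[0,0,0,0],[0,0,0,0]])

```text
time_s: 15.05
ee_pos: [0.4695, 0.0689, 0.1301]
tcp_rot: [179.7, 1.0, 1.9]
ft_force: [-0.1, 0.7, -1.5]
gripper_width: 0.535
```

servo_tool(plan=[[0,0,0.15,0],[0,0,0,0],[0,0,0,0]])

```text
time_s: 15.3
ee_pos: [0.4695, 0.0689, 0.1286]
tcp_rot: [179.7, 1.0, 1.9]
ft_force: [-0.1, -0.3, -0.5]
gripper_width: 0.535
```

servo_tool(plan=[[0,0,0.1,0],[0,0,0,0],[0,0,0,0]])

```text
time_s: 15.55
ee_pos: [0.4696, 0.0689, 0.1277]
tcp_rot: [179.7, 1.0, 1.9]
ft_force: [0.4, 0.1, -0.8]
gripper_width: 0.532
```

servo_tool(plan=[[0,0,0.1,0],[0,0,0,0],[0,0,0,0]])

```text
time_s: 15.8
ee_pos: [0.4696, 0.0688, 0.1269]
tcp_rot: [179.7, 1.0, 1.9]
ft_force: [-0.1, -0.7, 1.3]
gripper_width: 0.533
```

servo_tool(plan=[[0,0,0.08,0],[0,0,0,0],[0,0,0,0]])

```text
time_s: 16.05
ee_pos: [0.4696, 0.0688, 0.1269]
tcp_rot: [179.7, 0.9, 1.9]
ft_force: [-0.2, -0.3, 1.2]
gripper_width: 0.533
```

servo_tool(plan=[[0,0,0,0],[0,0,0,0],[0,0,0,0],[0,0,0,0]], fingers=-0.3)

```text
time_s: 16.38
ee_pos: [0.4697, 0.0688, 0.1267]
tcp_rot: [179.7, 0.9, 1.9]
ft_force: [0.9, -0.3, 0.7]
gripper_width: 0.65
```

servo_tool(plan=[[0,0,0,0],[0,0,0,0],[0,0,0,0],[0,0,0,0],[0,0,0,0]], fingers=-1)

```text
time_s: 16.8
ee_pos: [0.4697, 0.0688, 0.1266]
tcp_rot: [179.7, 0.9, 1.9]
ft_force: [-0.5, -0.2, 0.1]
gripper_width: 0.998
```

Run:
```python
from h import *
s=telemetry.read_state(); p=s["ee_pos"]
im,d,W,c=pts("wrist"); lid(W,im,p[0],p[1],.14)
```

```text
lid [468.4  69. ] 22.1 0.1792 7778 n [0.031 0.008 0.999]
```

servo_tool(plan=[[0,0,-0.5,0],[0,0,-1.2,0],[0,0,-2,0],[0,0,-2.5,0],[0,0,-2.5,0],[0,0,-2.5,0],[0,0,-2,0],[0,0,-1,0],[0,0,0,0]])

```text
time_s: 17.6
ee_pos: [0.4709, 0.0687, 0.2778]
tcp_rot: [179.6, 1.0, 1.8]
ft_force: [0.0, -0.2, -0.2]
gripper_width: 0.997
```

servo_tool(plan=[[-1,1,0,0],[-1,2,0,0],[-1,3,0,0],[-1,3,0,0],[0,3,0,0],[0,3,0,0],[0,2,0,0],[0,1,0,0],[0,0,0,0],[0,0,0,0]])

```text
time_s: 18.43
ee_pos: [0.4324, -0.1191, 0.2767]
tcp_rot: [179.7, 1.2, 1.9]
ft_force: [0.8, 0.2, -0.1]
gripper_width: 0.993
```

Run:
```python
from h import *
print(telemetry.read_state()["ee_pos"])
o=[]
for n in("top","scene"):
    im,d,W,c=pts(n); lid(W,im,.471,.069,.15); plate(W,im)
    z=np.load("pics/"+n+"0.npz")["W"]
    for nm,(x,y) in dict(bottle=(.4565,.313),bell=(.3696,.338),tin=(.3684,-.1996),red=(.3534,-.2905)).items():
        f=lambda W: W[(abs(W[...,0]-x)<.06)&(abs(W[...,1]-y)<.055)&(W[...,2]>.012)&(W[...,2]<.13)].mean(0).round(4)
        print(nm,f(z),f(W))
    m=(W[...,2]>.0745)&(W[...,2]<.082)&(abs(W[...,0]-.471)<.05)&(abs(W[...,1]-.069)<.05)
    print("tabletop",W[m].mean(0),m.sum(),cv2.minAreaRect((W[m][:,:2]*1000).astype(np.float32)))
    o.append(im)
save("fin",np.vstack([cv2.resize(o[0][140:270,130:410],(640,298)),cv2.resize(o[1][170:310,170:420],(535,300)) if 0 else cv2.resize(o[1][160:310,130:450],(640,300))]))
```

```text
[ 0.43241809 -0.11905712  0.27667988]
lid [466.6  69.4] 21.4 0.1801 268 n [ 0.01  -0.009  1.   ]
plate [471.6  69.8] [164. 156.] 12.7 0.0138
bottle [0.4589 0.3154 0.0674] [0.4588 0.3154 0.0666]
bell [0.3699 0.3403 0.0247] [0.37   0.3404 0.0246]
tin [ 0.3713 -0.2002  0.0201] [nan nan nan]
red [ 0.3604 -0.2921  0.0705] [nan nan nan]
tabletop [0.46304466 0.05914348 0.07754926] 142 ((471.2846374511719, 68.67391967773438), (57.7435188293457, 57.33291244506836), 56.986934661865234)
lid [468.   68.6] 21.3 0.1787 97 n [0.001 0.017 1.   ]
plate [471.2  68.9] [165.3 158.6] 12.4 0.0131
bottle [0.4519 0.329  0.0585] [0.4519 0.3292 0.0584]
bell [0.3636 0.3476 0.0236] [0.3636 0.3477 0.0235]
tin [ 0.3688 -0.1976  0.0193] [ 0.3691 -0.1979  0.0192]
red [ 0.3513 -0.291   0.0592] [ 0.3514 -0.2913  0.0598]
tabletop [0.46374227 0.08239632 0.07729826] 107 ((469.9336853027344, 69.30442810058594), (57.91389846801758, 59.661468505859375), 56.308677673339844)<stdin>:8: RuntimeWarning: Mean of empty slice.
  ret = um.true_divide(
```

View pics/fin.png

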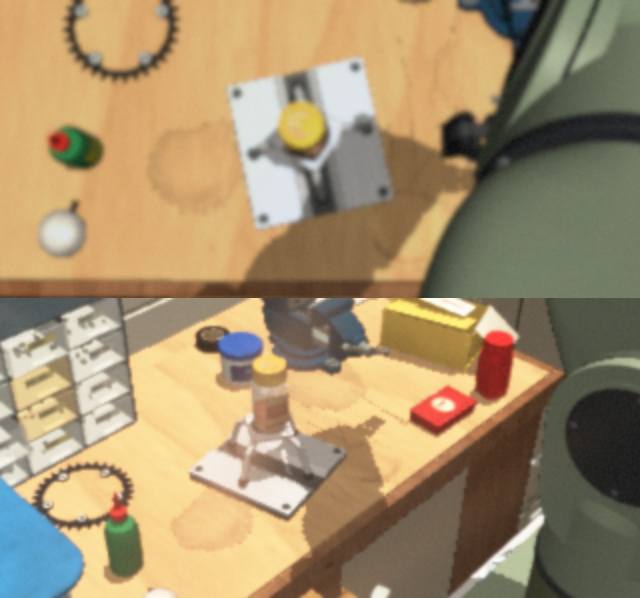

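```bash
python3 -c "
from h import *
print(job.hand_in(), telemetry.read_state()['time_s'])"
```

```text
the job is handed in; nothing more can be done
the job is handed in; nothing more can be done
```

The job is done and handed in at about 18.5 s of the 54 s. The stand sits level on the plate, with the jar upright near the middle of its top.

- **Stand:** I pinched it by its sides, lifted it about 11 mm, turned it 39° clockwise and set it down with the long feet in the channel. Before I fetched the jar, its tilt was 0.2° and its top was at 78.2 mm. Its centre was within about 1 mm of the plate's centre.
- **Jar:** I set down the yellow-lid jar and backed the gripper away. The last pictures show it upright, with its top at 179–180 mm and its axis about 2–5 mm off the centre of the table. The two cameras disagreed by about 1–2 mm on that offset.
- **Bystanders:** The bottle, tin, bell and red look-alike had not moved to within about 1 mm. The arm blocked the top camera's view of the tin and the look-alike, so only the scene camera confirmed those two.
- **Forces:** The wrist-force readings I saw stayed under about 10 N.

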